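Lock the vise head and hold the crystal tester on the watch glass

TASK

Lock the turning head of the engraver's vise: drop the loose lock pin through the lug on the head into the ear below it until its collar sits on the lug, and let go of it. Only then take the crystal tester from its stand and hold it upright with its sprung tip inside the red ring on the watch glass, pressed lightly so that the tip is partly pushed in; finish while still holding it there for the reading. Never press hard on the glass, and leave the loupe, brass ring, screwdriver and tin where they are.

Things in the scene. Friction and masses are not known exactly. Their poses are not given: they have to be found in the camera images.
- vise: engraver's ball vise, fixed: steel ball on a rubber ring (124 mm wide), turning aluminium head (disc 94 mm wide, top 66 mm up), two jaws (tops 82 mm up; pegs to 92) holding a wrist watch glass up on the head's axis. Origin on the bench, on the vise's vertical axis, z up. The head's lock lug (26 mm wide, 12 thick, end 79 mm from the axis) points to the vise's own -x, over an equal ear of the ball
- head (a joint): angle of the turning head in the vise, rad, counter-clockwise from above; starts at 0, where lug and ear holes are in line; it turns stiffly (about 0.12 N m) while not locked
- lock_hole (a point): centre of the mouth of the lock hole, on top of the lug: 62 mm from the vise axis along the vise's -x, 66 mm above the bench; its z points up. The hole is 9.5 mm wide, chamfered 1.5 mm, and goes straight down through lug and ear (24 mm in all), open below
- lock_pin: loose lock pin, 66 mm long, about 50 g, upright in the middle hole of its rack: steel shank 8 mm thick, 26 mm long, chamfered foot; brass collar 20 mm wide, 26 to 30 mm up; knurled brass stem 14 mm thick, 30 to 66 mm up, to hold it by. Origin at the centre of the foot, z up the pin. When home its collar rests on the lug and the foot is 26 mm below the hole's mouth
- pin_foot (a point): centre of the foot of the lock pin (its origin)
- pin_rack: fixed aluminium block 84 x 56 x 34 mm (x, y, z) with five holes; the pin stands in the middle one, its collar on the block's top, so its stem runs from 38 to 74 mm above the bench. Origin under its centre. Rack and tester stand are on opposite sides of the vise, either way round
- tester: crystal tester, pen-like, 140 mm long, about 77 g, upright in its stand: white box body 26 (own x) x 20 mm (own y), 45 to 140 mm above the tip end, lamps on its +x face; black nose 13 mm thick below; sprung copper tip 4 mm thick, out 6 mm. Origin at the end of the tip when fully out, z up. Its axes lie in line with the stand's. Best held across the 20 mm width about 105 mm above the tip
- probe_tip (a point): rounded end of the sprung copper tip of the tester. The tip slides 4 mm into the nose: it starts to move at about 1 N and takes 0.9 N more for each mm, so 4.5 N pushes it right in; beyond that the push is rigid
- tester_stand: fixed grey block 76 x 60 x 50 mm (x, y, z) with a 15 mm hole through it; the shoulder of the tester rests on its top, so the tip hangs 5 mm above the bench and the white body runs from 50 to 145 mm above it. Origin under its centre
- crystal: the clear glass of the wrist watch, a flat disc 37 mm across and 3 mm thick, top face level and 94 mm above the bench, over a white dial; it turns with the head. Origin at the centre of its underside, axes as the vise's
- test_spot (a point): centre of the red ring (12.5 mm outside, 9.5 mm inside) drawn on the glass, on its top face, 10.5 mm from the centre towards the vise's +y
- loupe: bystander: aluminium eye loupe, 42 mm across and 32 mm tall, standing on the bench beyond the vise; origin under its centre
- casing_ring: bystander: brass ring 48 mm across and 7 mm tall, flat on the bench beyond the vise; origin under its centre
- screwdriver: bystander: slim copper-coloured screwdriver 121 mm long, 11 mm thick, lying on the bench ahead of the block at +y; origin near its middle
- case_tin: bystander: round blue tin 40 mm across and 22 mm tall on the bench beyond the vise; origin under its centre
There are look-alikes about, which are no part of the job. Leave any pink look-alike of the lock_pin alone.

How it is judged:
By the outcome, as a careful person would: the job done as asked, in the order asked, and still so for the second after the job is handed in, while the arm keeps its last pose, push and grip.
It also fails if it takes over 58 s, if anything falls off the work surface, if the arm or the gripper's body presses on something with over 40 N, if the wrist force passes 120 N, or if a joint passes its speed limit or range.

ROBOT

A 6-joint arm with a two-finger parallel gripper is mounted at the origin on the work surface. World frame = base frame: x ahead of the robot, y to its left, z up, the work surface at z = 0. Lengths are in m, angles in rad, forces in N, time in s.
With the tool pointing down it reaches from about 0.425 to 0.95 m from the base axis. Payload 14.7 kg.
Tool frame: the origin (TCP) lies at the very end of the fingers, on their centre line; the grasp point (between the pads) lies 19 mm behind it; y points along the fingers, z is the direction in which the jaws open and shut, and the axes are right-handed (so a half turn about y gives the same grasp; the last joint's range is limited). The gripper opens to 85 mm and grips with 20 to 120 N. Pads are 22 mm wide; open, the fingers measure 114 mm over their backs; the gripper's body (76 mm by 85 mm) begins 54 mm behind the grasp point. The pads swing forward as they close: fully open they stand 13 mm farther back than shut.
Start: joints at [1.134, 0.48, 1.596, -0, 1.065, -0.047], TCP at [0.247, 0.601, 0.231] pointing down, gripper open.
Joint ranges: [-2.75, 2.75], [-0.82, 2.05], [0.23, 2.67], [-1.56, 4.7], [0.09, 2.69], [-2.92, 2.92]. Speed limits (rad/s): [1.89, 1.89, 2.39, 3.01, 3.01, 3.01].

INTERFACE

Orientations are given as [roll, pitch, yaw] about the fixed x, y, z axes, in that order (R = Rz(yaw) Ry(pitch) Rx(roll)).
In Python, from rig import env gives the robot as it stands.
- The arm moves only by the tool send_rows, never from a script. Its argument "increments" is a list of rows, each a list of 5 numbers: the opening, from -1 (shut) to 1 (fully open), then the shift along the tool's x, y, z in cm, then the turn about the tool's y in rad. In form: [[grip, x, y, z, turn], ...]. A call has exactly 5 rows; each row shifts and turns the commanded pose from where the row before left it, along the tool's axes as they then stand; what a row does not reach is not made up. A row lasts 1/12 s, in which the tool goes at most 41.7 mm and 7.16 degrees, less where a joint would pass 70% of its speed; a pose out of reach is approached as far as the arm can. A call is refused whole if a number of a shift passes 4.17 or a number of a turn 0.125, either way. A call with a gripper value outside its range is refused whole. The fingers move at their own pace and stop on an object; the grip force is fixed at half the most. Time passes only in rows, so rows that do not move let the fingers close, or fill a call up. It gives the time, the measured TCP pose, the force and the opening at its end, in the units of the state.
- env.get_state(): the state, without advancing time (a new reading comes with each control period).
- env.capture(name): name is "scene" or "side" or "wrist"; returns the picture (400x640x3 uint8, red, green, blue); there is no depth.
- env.camera_params(name): a dict with "fx", "fy", "cx", "cy" (pixels), "R" (3x3) and "t" (3): a world point X has camera coordinates R X + t. Camera axes: x right, y down, z forward; pixel columns grow to the right and rows downward; lengths in m; the calibration is good to about 2 mm. A picture is of the moment at which its call begins: read the wrist's pose just before it. camera_params takes no time and is no camera call; for the wrist camera it gives the pose at the moment of the call.
- env.hand_in(): hands the job in, once; it reports no verdict.
Trained networks look in the newest picture that a camera, given by its name, has taken for a name from the list of things; names that differ only in an ending like _2 or _b are one class to them, and where a whole thing is asked for, a point or a joint stands for the part that bears it (a point fixed in the world has none). Each returns a list of dicts, best first, with "conf" (0 to 1); they miss things now and then, are a little off and sometimes report something else, mostly with a low value. They report only what shows in the picture. A call takes as long as a camera call. They do not tell look-alikes from the thing itself.
- env.silhouettes(label, camera): "mask" (400x640 bool, what is visible of it) and "bbox" ([left, top, width, height] in pixels, round what is visible of it).
The state is a dict: "time_s": time; "joints": joint angles; "joint_vel": joint speeds; "tau": joint torques, N m; "ee_pos": TCP position; "ee_rot": TCP orientation; "force": force on the tool from outside, world axes, zero at the start; "moment": the same for the moment, N m; "width": opening from 0.0 (shut) to 1.0 (fully open).
Only numpy, scipy, OpenCV 4.12 (cv2) and the standard library are available. Lean on these libraries where they do the work, as an engineer would, in place of code of your own. Each camera call takes 0.05 s, during which the arm holds its last target. There are 200 camera calls.

## Working session

There is one attempt and no reset: what is moved stays moved. The work goes in short steps, Python scripts to look and compute and a tool call to move; the robot and the scene stay as the last step left them, time stands still between calls to the robot, and variables do not carry over. Pictures are saved under pics/ and viewed, about 8 in all and at most 12, crops included, and the job is handed in when it is done.

Besides the shell and the picture viewer there is one more tool, called after "Call:" in YAML: its name, and indented under it one key for each argument. send_rows: Moves the arm, as the interface text tells. Its arguments: {"type":"object","properties":{"increments":{"type":"array"}},"required":["increments"]}

```bash
ls; mkdir -p pics; python3 - <<'E'
from rig import env
import cv2,numpy as np
for c in ["scene","side"]:
    im=env.capture(c); cv2.imwrite(f"pics/{c}0.png",im[:,:,::-1])
    p=env.camera_params(c); C=-np.array(p["R"]).T@np.array(p["t"]); print(c,p["fx"],p["fy"],p["cx"],p["cy"],C.round(3),np.round(p["R"],3).tolist())
    for l in ["vise","lock_pin","pin_rack","tester","tester_stand","crystal"]:
        for d in env.silhouettes(l,c)[:3]: print(c,l,round(d["conf"],2),d["bbox"])
s=env.get_state(); print({k:np.round(v,3) for k,v in s.items()})
E
```

```text
pics
scene 417.66003337079957 417.66003337079957 319.56608610576853 200.86160142488362 [1.026 0.638 0.745] [[-0.835, 0.549, 0.02], [0.355, 0.567, -0.743], [-0.419, -0.614, -0.669]]
scene vise 0.88 [320.5, 174.9, 55.2, 54.6]
scene lock_pin 0.48 [451.8, 276.8, 11.8, 19.2]
scene lock_pin 0.18 [340.8, 180.7, 13.1, 12.1]
scene pin_rack 0.81 [401.8, 250.4, 40.5, 40.5]
scene tester 0.75 [292.5, 111.1, 17.2, 31.2]
scene tester_stand 0.6 [261.2, 219.1, 17.4, 18.0]
scene crystal 0.61 [335.2, 183.6, 20.7, 10.6]
side 393.8854436163388 393.8854436163388 317.0345415574815 194.9805432814873 [ 0.386 -0.656  0.747] [[0.953, -0.302, -0.008], [-0.21, -0.644, -0.736], [0.217, 0.703, -0.677]]
side vise 0.69 [262.1, 190.1, 55.8, 50.4]
side vise 0.61 [362.4, 209.7, 16.6, 16.3]
side vise 0.53 [337.9, 170.2, 13.8, 18.1]
side lock_pin 0.59 [260.0, 150.4, 4.1, 10.1]
side pin_rack 0.86 [247.6, 152.8, 34.2, 25.6]
side pin_rack 0.15 [259.1, 192.4, 61.1, 46.9]
side tester 0.9 [298.1, 280.2, 22.3, 32.6]
side tester_stand 0.83 [287.9, 298.5, 43.6, 40.5]
side crystal 0.66 [285.3, 189.6, 16.2, 17.8]
{'time_s': np.float64(0.7), 'joints': array([ 1.134,  0.48 ,  1.596,  0.   ,  1.065, -0.047]), 'joint_vel': array([-0.001,  0.   , -0.   ,  0.001,  0.001, -0.001]), 'tau': array([ 1.0000e-03, -9.5027e+01, -4.3058e+01, -0.0000e+00,  1.0000e-03,
       -0.0000e+00]), 'ee_pos': array([0.247, 0.601, 0.231]), 'ee_rot': array([-1.571,  0.   , -0.39 ]), 'force': array([0.37 , 0.951, 0.261]), 'moment': array([-0.004,  0.   ,  0.049]), 'width': np.float64(0.999)}
```

```bash
python3 - <<'E'
import cv2,numpy as np
a=cv2.imread("pics/scene0.png")[80:330,200:520]; b=cv2.imread("pics/side0.png")[130:360,180:440]
cv2.imwrite("pics/a.png",cv2.resize(a,None,fx=2.4,fy=2.4,interpolation=2)); cv2.imwrite("pics/b.png",cv2.resize(b,None,fx=2.5,fy=2.5,interpolation=2))
E
```

```text
(no output)
```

View pics/a.png

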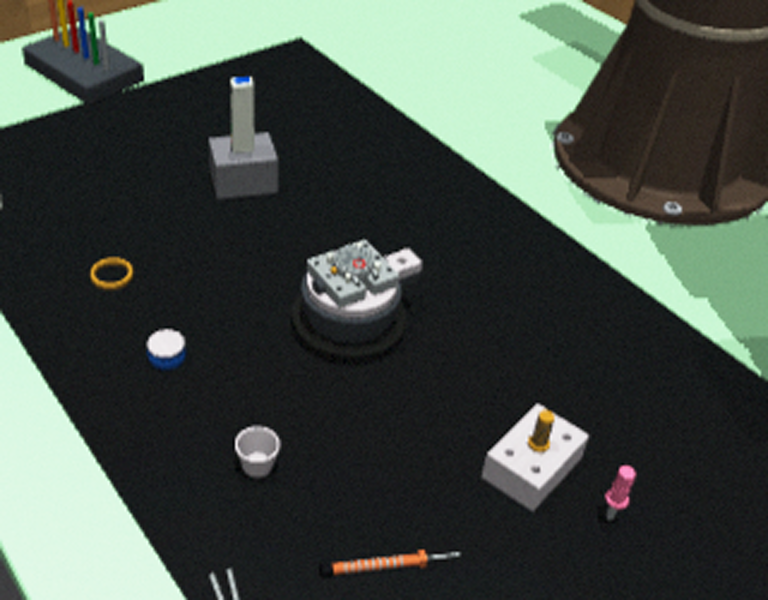

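View pics/b.png

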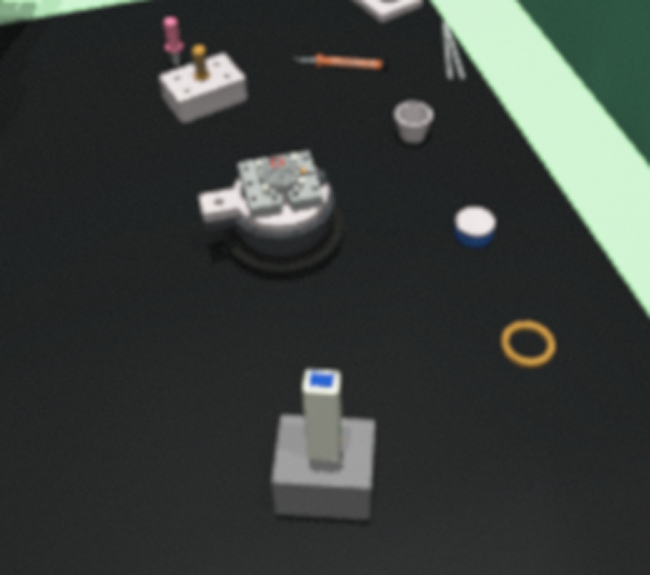

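The scene view shows the pin in the rack (stem top about (427,252)), the pink look-alike beside it, the vise with its lug hole at about (368,189), and the tester top at (301,113). The side view shows the pin top at (260,149), the lug hole at (268,211) and the tester top at (308,282).

```bash
cat > h.py <<'E'
from rig import env
import numpy as np, cv2
def ray(cam,uv,z,p=None):
    p=p or env.camera_params(cam); R=np.array(p["R"]); C=-R.T@np.array(p["t"])
    d=R.T@np.array([(uv[0]-p["cx"])/p["fx"],(uv[1]-p["cy"])/p["fy"],1]); return C+d*(z-C[2])/d[2]
def proj(p,X):
    c=np.array(p["R"])@np.array(X)+np.array(p["t"]); return np.array([p["fx"]*c[0]/c[2]+p["cx"],p["fy"]*c[1]/c[2]+p["cy"]])
def st():
    s=env.get_state(); print({k:np.round(s[k],4).tolist() for k in("time_s","ee_pos","ee_rot","force","width")}); return s
E
python3 - <<'E'
from h import *
A=lambda u,v:(u/2.4+200,v/2.4+80); B=lambda u,v:(u/2.5+180,v/2.5+130)
for n,z,a,b in [("pin",.074,(545,413),(199,48)),("tester",.145,(242,80),(321,379)),("hole",.066,(403,261),(219,203)),("ring",.094,(360,264),(277,162))]:
    print(n,ray("scene",A(*a),z).round(4),ray("side",B(*b),z).round(4))
def edges(cam,f,z,pts):
    P=np.array([ray(cam,f(*q),z)[:2] for q in pts]); print(P.round(3).tolist(),P.mean(0).round(4))
    for i in range(4): d=P[(i+1)%4]-P[i]; print("  len",np.linalg.norm(d).round(4),"ang",np.degrees(np.arctan2(d[1],d[0])).round(1))
edges("scene",A,.034,[(538,404),(587,437),(533,487),(484,462)])
edges("side",B,.034,[(160,80),(225,55),(246,82),(184,112)])
edges("side",B,.05,[(277,418),(375,420),(372,487),(275,485)])
p=env.camera_params("wrist"); print(p["fx"],(-np.array(p["R"]).T@np.array(p["t"])).round(3),np.round(p["R"],3).tolist())
E
```

```text
pin [0.501 0.28  0.074] [0.5037 0.2803 0.074 ]
tester [ 0.4935 -0.2456  0.145 ] [ 0.4943 -0.2485  0.145 ]
hole [0.4721 0.0417 0.066 ] [0.4724 0.0324 0.066 ]
ring [0.5345 0.047  0.094 ] [0.5352 0.0422 0.094 ]
[[0.467, 0.247], [0.458, 0.301], [0.539, 0.315], [0.557, 0.271]] [0.5053 0.2836]
  len 0.0547 ang 100.3
  len 0.0831 ang 10.2
  len 0.0474 ang -67.8
  len 0.0931 ang -164.7
[[0.454, 0.288], [0.538, 0.312], [0.55, 0.252], [0.47, 0.22]] [0.5029 0.2679]
  len 0.0872 ang 16.3
  len 0.061 ang -78.8
  len 0.0859 ang -158.3
  len 0.069 ang 103.2
[[0.466, -0.209], [0.542, -0.236], [0.52, -0.291], [0.45, -0.267]] [ 0.4945 -0.2508]
  len 0.0799 ang -19.2
  len 0.0594 ang -111.2
  len 0.0748 ang 160.9
  len 0.0595 ang 73.7
312.3013749361618 [0.185 0.626 0.374] [[0.38, 0.925, 0.0], [0.892, -0.366, 0.265], [0.245, -0.1, -0.964]]
```

Call:
send_rows:
  increments:
    - [0.1,2.4,0.6,-1.3,0]
    - [0.1,2.4,0.6,-1.3,0]
    - [0.1,2.4,0.6,-1.3,0]
    - [0.1,2.4,0.6,-1.3,0]
    - [0.1,2.4,0.6,-1.3,0]

```text
time_s: 1.12
ee_pos: [0.3339, 0.4946, 0.2011]
ee_rot: [-1.571, -0.0, -0.389]
force: [0.6, 0.9, -0.3]
width: 0.55
```

Call:
send_rows:
  increments:
    - [0.1,2.4,0.6,-1.3,0]
    - [0.1,2.4,0.6,-1.3,0]
    - [0.1,2.4,0.6,-1.3,0]
    - [0.1,2.4,0.6,-1.3,0]
    - [0.1,2.4,0.6,-1.3,0]

```text
time_s: 1.53
ee_pos: [0.4203, 0.3888, 0.1712]
ee_rot: [-1.57, -0.0, -0.39]
force: [0.2, 0.8, -0.3]
width: 0.554
```

Call:
send_rows:
  increments:
    - [0.1,2.4,0.4,-1.4,0]
    - [0.1,2.4,0.4,-1.4,0]
    - [0.1,2.4,0.4,-1.4,0]
    - [0.1,2.4,0.4,-1.4,0]
    - [0.1,2.2,0.4,-1.3,0]

```text
time_s: 1.95
ee_pos: [0.5035, 0.2799, 0.1513]
ee_rot: [-1.571, -0.0, -0.39]
force: [0.3, 0.7, -0.2]
width: 0.553
```

Call:
send_rows:
  increments:
    - [0.1,0,0,0,-0.122]
    - [0.1,0,0,0,-0.122]
    - [0.1,0,0,0,-0.122]
    - [0.1,0,0,0,-0.122]
    - [0.1,0,0,0,-0.122]

```text
time_s: 2.37
ee_pos: [0.5027, 0.281, 0.1513]
ee_rot: [-1.571, -0.0, 0.226]
force: [0.1, 0.3, -0.1]
width: 0.547
```

```bash
python3 - <<'E'
from h import *
s=st(); p=env.camera_params("wrist"); im=env.capture("wrist"); cv2.imwrite("pics/w1.png",im[:,:,::-1])
print(proj(p,[.502,.280,.074]), proj(p,s["ee_pos"]))
for l in ["lock_pin","pin_rack"]:
    for d in env.silhouettes(l,"wrist"): print(l,d["conf"],d["bbox"])
E
```

```text
{'time_s': 2.3667, 'ee_pos': [0.5027, 0.281, 0.1513], 'ee_rot': [-1.5707, -0.0001, 0.2259], 'force': [0.145, 0.3101, -0.0665], 'width': 0.5474}
[323.36665453 210.16843281] [324.74633668 256.699307  ]
lock_pin 0.96 [403.3, 183.7, 39.6, 30.6]
lock_pin 0.72 [313.8, 190.2, 25.3, 24.4]
lock_pin 0.69 [0.0, 65.2, 66.9, 176.5]
lock_pin 0.41 [0.0, 65.6, 126.7, 173.0]
pin_rack 0.81 [292.8, 146.7, 66.9, 99.8]
pin_rack 0.36 [0.0, 65.4, 124.7, 172.9]
```

View pics/w1.png

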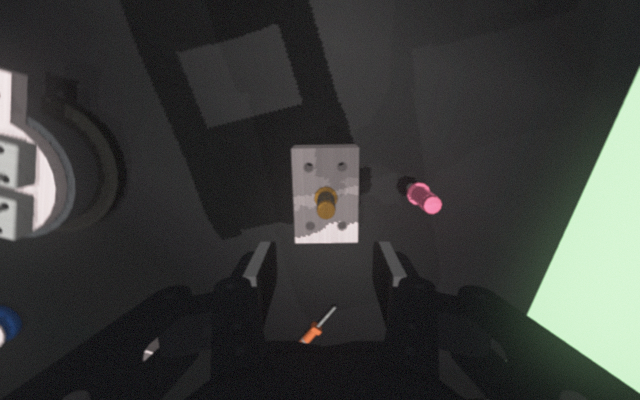

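The wrist view shows the rack square to the image at x 292–359, with the stem top at about (327,209), the collar above it at about (325,195), and the pink look-alike clear at (425,200).

```bash
python3 - <<'E'
from h import *
p=env.camera_params("wrist"); s=st()
im=cv2.imread("pics/w1.png"); hsv=cv2.cvtColor(im,cv2.COLOR_BGR2HSV)
m=((hsv[...,0]>8)&(hsv[...,0]<28)&(hsv[...,1]>130))[170:235,295:357]
ys,xs=np.nonzero(m); print("stem/collar px box",xs.min()+295,xs.max()+295,ys.min()+170,ys.max()+170)
for r in range(ys.min(),ys.max()+1,3): q=xs[ys==r]+295; print(r+170,q.min() if len(q) else None,q.max() if len(q) else None)
print(ray("wrist",(327,209),.074,p), ray("wrist",(325.5,145),.034,p),ray("wrist",(326,242),.034,p))
E
```

```text
{'time_s': 2.5167, 'ee_pos': [0.5026, 0.2812, 0.1514], 'ee_rot': [-1.5708, -0.0001, 0.2171], 'force': [0.964, 0.0886, -0.2175], 'width': 0.5477}
stem/collar px box 315 336 188 217
188 321 330
191 318 333
194 316 335
197 315 336
200 315 335
203 320 331
206 318 333
209 318 333
212 318 333
215 320 331
[0.50046048 0.28253202 0.074     ] [0.45869648 0.27232126 0.034     ] [0.54225255 0.29130373 0.034     ]
```

Call:
send_rows:
  increments:
    - [0.1,-0.1,2.0,0,0]
    - [0.1,-0.1,2.0,0.05,0]
    - [0.1,0,2.0,0,0]
    - [0.1,0,1.5,0,0]
    - [0.1,0,1.0,0,0]

```text
time_s: 2.93
ee_pos: [0.4998, 0.2809, 0.0648]
ee_rot: [-1.571, 0.001, 0.216]
force: [0.1, -0.1, -0.2]
width: 0.548
```

Call:
send_rows:
  increments:
    - [0.1,0,1.0,0,0]
    - [0.1,0,0.9,0,0]
    - [0.1,0,0.5,0,0]
    - [0.1,0,0,0,0]
    - [-0.2,0,0,0,0]

```text
time_s: 3.35
ee_pos: [0.5006, 0.2813, 0.0425]
ee_rot: [-1.571, -0.0, 0.22]
force: [-0.5, 0.0, 0.3]
width: 0.423
```

Call:
send_rows:
  increments:
    - [-0.5,0,0,0,0]
    - [-1,0,0,0,0]
    - [-1,0,0,0,0]
    - [-1,0,0,0,0]
    - [-1,0,0,0,0]

```text
time_s: 3.77
ee_pos: [0.5009, 0.2814, 0.0431]
ee_rot: [-1.571, -0.001, 0.22]
force: [-0.6, -0.8, 6.8]
width: 0.147
```

Call:
send_rows:
  increments:
    - [-1,0,0,0,0]
    - [-1,0,-0.5,0,0]
    - [-1,0,-1.0,0,0]
    - [-1,0,-1.5,0,0]
    - [-1,0,-2.0,0,0]

```text
time_s: 4.18
ee_pos: [0.4999, 0.2809, 0.0928]
ee_rot: [-1.571, 0.001, 0.22]
force: [-0.4, -1.0, -0.8]
width: 0.142
```

Call:
send_rows:
  increments:
    - [-1,0,-2.0,0,0]
    - [-1,0,-2.0,0,0]
    - [-1,0,-1.5,0,0]
    - [-1,0,-0.5,0,0]
    - [-1,0,0,0,0]

```text
time_s: 4.6
ee_pos: [0.5012, 0.2816, 0.1542]
ee_rot: [-1.57, -0.003, 0.22]
force: [0.4, 0.7, -0.5]
width: 0.142
```

Call:
send_rows:
  increments:
    - [-1,-0.8,0,-2.3,0]
    - [-1,-0.8,0,-2.3,0]
    - [-1,-0.8,0,-2.3,0]
    - [-1,-0.8,0,-2.3,0]
    - [-1,-0.8,0,-2.3,0]

```text
time_s: 5.02
ee_pos: [0.4856, 0.159, 0.1514]
ee_rot: [-1.571, 0.001, 0.22]
force: [1.0, 0.0, -0.2]
width: 0.14
```

Call:
send_rows:
  increments:
    - [-1,-0.8,0,-2.3,0]
    - [-1,-0.8,0,-2.3,0]
    - [-1,-0.8,0,-2.3,0]
    - [-1,-0.8,0,-2.3,0]
    - [-1,-0.8,0,-2.3,0]

```text
time_s: 5.43
ee_pos: [0.4717, 0.0382, 0.1515]
ee_rot: [-1.571, 0.001, 0.22]
force: [0.6, 0.5, -0.1]
width: 0.141
```

Call:
send_rows:
  increments:
    - [-1,0,0,0,0.09]
    - [-1,0,0,0,0.09]
    - [-1,0,0,0,0.09]
    - [-1,0,0,0,0]
    - [-1,0,0,0,0]

```text
time_s: 5.85
ee_pos: [0.4722, 0.0392, 0.1517]
ee_rot: [-1.571, 0.001, -0.047]
force: [0.4, 0.6, -0.1]
width: 0.144
```

```bash
python3 - <<'E'
from h import *
s=st(); p=env.camera_params("wrist"); im=env.capture("wrist"); cv2.imwrite("pics/w2.png",im[:,:,::-1])
print(proj(p,[.4722,.037,.066]), proj(p,s["ee_pos"]), proj(p,np.array(s["ee_pos"])-[0,0,.036]))
for l in ["vise","crystal"]:
    for d in env.silhouettes(l,"wrist"): print(l,d["conf"],d["bbox"])
np.save("p2.npy",p,allow_pickle=True)
cv2.imwrite("pics/w2c.png",cv2.resize(im[100:350,200:450,::-1],None,fx=2.4,fy=2.4,interpolation=2))
E
```

```text
{'time_s': 5.85, 'ee_pos': [0.4722, 0.0392, 0.1517], 'ee_rot': [-1.5709, 0.0011, -0.047], 'force': [0.4409, 0.6311, -0.0754], 'width': 0.144}
[321.66589559 208.34943453] [324.79247396 256.59461764] [324.67278138 231.12033725]
crystal 0.66 [312.1, 304.4, 30.4, 18.3]
```

View pics/w2c.png

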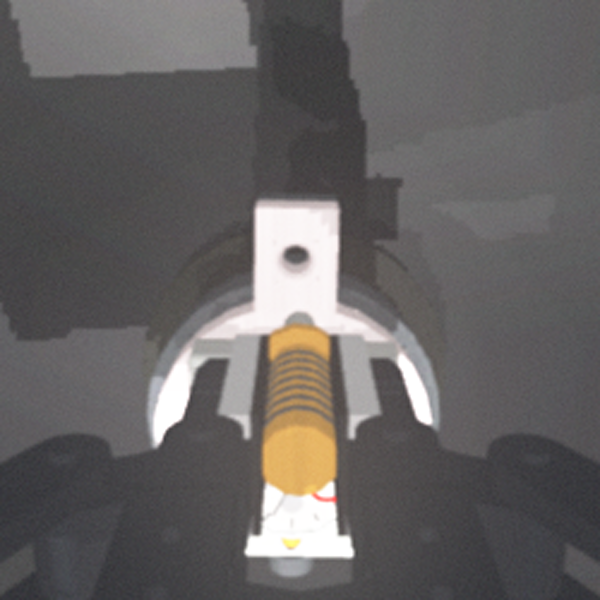

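The close view shows the lug upright in the picture (edges at crop x 254–339, so the yaw matches) and the hole at about (323.7,206.7). The pin is held upright with its foot at about (325,231). I need the foot zoomed to get the relative offset.

```bash
python3 - <<'E'
from h import *
im=cv2.imread("pics/w2.png")
cv2.imwrite("pics/w2d.png",cv2.resize(im[190:265,290:360],None,fx=8,fy=8,interpolation=2))
g=cv2.cvtColor(im,cv2.COLOR_BGR2GRAY)
sub=g[198:216,312:336]; t=110; ys,xs=np.nonzero(sub<t); print(len(xs),xs.mean()+312,ys.mean()+198,xs.min()+312,xs.max()+312,ys.min()+198,ys.max()+198)
print(g[200:216:1,312:338:1])
E
```

```text
42 322.85714285714283 205.5952380952381 319 327 203 208
[[248 243 239 244 246 246 246 246 247 247 246 246 248 247 247 247 246 245
  244 242 241 246 248 248 248 247]
 [247 244 239 244 246 246 245 244 240 235 231 227 231 236 241 243 246 247
  245 245 245 247 248 248 249 247]
 [248 245 243 245 245 244 236 225 204 176 161 152 167 198 220 232 241 246
  247 248 247 247 247 248 248 247]
 [247 247 246 246 245 237 210 164 132 107  96  90  98 123 150 190 228 243
  246 247 247 246 247 249 249 247]
 [248 247 245 244 239 224 175 115  90  78  77  77  75  83  94 139 194 233
  242 247 247 246 248 249 247 247]
 [248 246 245 242 230 205 146 100  83  81  80  83  83  83  84 106 164 224
  239 246 247 247 248 248 248 247]
 [247 246 244 237 222 190 134  94  93  92  95  88  94  91  88 102 149 211
  234 243 247 247 248 248 248 247]
 [247 247 243 235 216 191 143 108  97  94  94  93  93  91  94 111 151 202
  230 242 246 246 248 249 248 246]
 [246 245 243 235 214 197 167 136 115 101  94  97  96  99 112 134 167 205
  231 241 247 246 247 249 248 246]
 [247 245 243 233 217 199 182 168 151 131 117 117 117 133 153 171 189 211
  232 242 246 247 247 248 248 246]
 [248 246 244 236 224 210 190 182 178 171 161 159 165 173 178 186 200 223
  235 242 246 247 248 248 249 246]
 [247 246 245 241 230 221 202 188 184 187 184 184 185 185 188 195 212 230
  237 244 247 246 247 248 247 246]
 [247 246 245 243 236 230 222 205 193 186 187 185 189 189 200 209 224 231
  241 246 246 246 246 249 248 247]
 [247 246 246 244 242 237 228 223 214 202 198 200 198 204 221 226 234 237
  244 247 247 246 248 248 247 245]
 [248 245 245 245 245 241 236 230 227 226 224 222 227 227 227 231 239 242
  246 246 245 246 248 248 248 246]
 [246 245 244 245 246 245 241 238 237 232 233 234 236 236 237 241 244 245
  246 243 240 245 247 248 247 246]]
```

View pics/w2d.png

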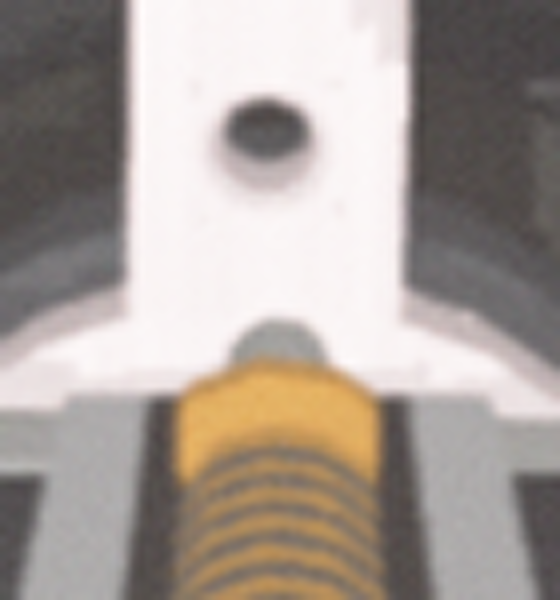

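The zoom shows the hole mouth centred at about (322.9,207.4), and the shank's near edge at row about 229.2, centred on column 324.3.

```bash
python3 - <<'E'
from h import *
p=np.load("p2.npy",allow_pickle=True).item()
T=np.array([.4722,.0392,.1517]); y=-.047; X=np.array([np.cos(y),np.sin(y),0]); Z=np.array([-np.sin(y),np.cos(y),0])
for r,dz in [(0,0),(.004,.0015),(.003,0)]: print(r,proj(p,T-[0,0,.035-dz]-r*X))
h=ray("wrist",(322.9,207.4),.066,p); print("hole",h,"rel tool x,z mm",(h-T)@X*1e3,(h-T)@Z*1e3)
print("px/mm foot", proj(p,T-[0,0,.035]+.001*X)-proj(p,T-[0,0,.035]), proj(p,T-[0,0,.035]+.001*Z)-proj(p,T-[0,0,.035]))
for l,u in [("near end",202.5/2.4+100)]: print(ray("wrist",(323,u),.066,p))
E
```

```text
0 [324.6539858  231.77060734]
0.004 [324.65998044 226.37118519]
0.003 [324.65546375 227.09738439]
hole [0.47149142 0.03797632 0.066     ] rel tool x,z mm -0.6503071174597694 -1.2556190782017784
px/mm foot [-4.89905708e-04  1.54906132e+00] [ 1.65050691e+00 -2.72213375e-04]
[0.45361292 0.03891323 0.066     ]
```

Call:
send_rows:
  increments:
    - [-1,-0.22,1.0,-0.1,0]
    - [-1,0,1.0,0,0]
    - [-1,0,1.0,0,0]
    - [-1,0,0.6,0,0]
    - [-1,0,0,0,0]

```text
time_s: 6.42
ee_pos: [0.4696, 0.0385, 0.1153]
ee_rot: [-1.571, 0.002, -0.049]
force: [-0.9, 0.5, -1.2]
width: 0.142
```

```bash
python3 - <<'E'
from h import *
p=np.load("p2.npy",allow_pickle=True).item()
T=np.array([.4722,.0392,.1517]); y=-.047; X=np.array([np.cos(y),np.sin(y),0])
print("stem top far edge pred",proj(p,T+[0,0,.031]+.007*X),"seen",306)
s=st(); p=env.camera_params("wrist"); im=env.capture("wrist"); cv2.imwrite("pics/w3.png",im[:,:,::-1])
T=np.array(s["ee_pos"]); y=s["ee_rot"][2];X=np.array([np.cos(y),np.sin(y),0])
print("foot near edge pred",proj(p,T-[0,0,.0335]-.004*X))
print("hole pred",proj(p,[.4715,.038,.066]))
cv2.imwrite("pics/w3d.png",cv2.resize(im[185:260,290:360,::-1],None,fx=8,fy=8,interpolation=2))
E
```

```text
stem top far edge pred [324.90720367 305.19921211] seen 306
{'time_s': 6.4167, 'ee_pos': [0.4696, 0.0385, 0.1153], 'ee_rot': [-1.5709, 0.0019, -0.0485], 'force': [-0.852, 0.4526, -1.1839], 'width': 0.1419}
foot near edge pred [324.71467663 226.30826263]
hole pred [324.10591873 226.70947994]
```

View pics/w3d.png

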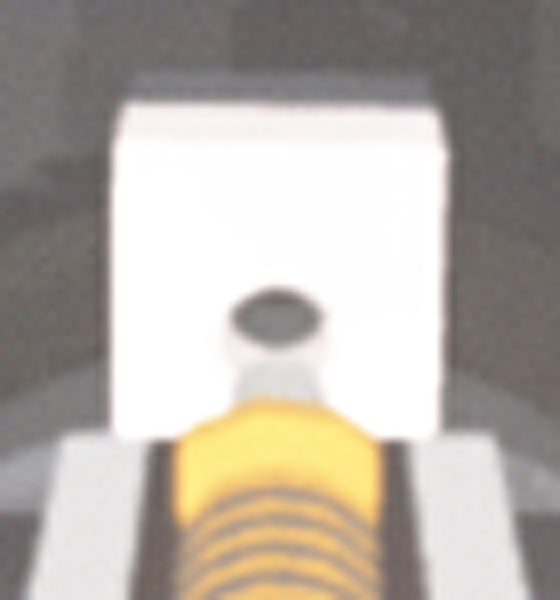

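```bash
python3 - <<'E'
from h import *
p=env.camera_params("wrist"); s=env.get_state(); T=np.array(s["ee_pos"]); y=s["ee_rot"][2];X=np.array([np.cos(y),np.sin(y),0]);Z=np.array([-np.sin(y),np.cos(y),0])
rel=lambda P:((np.array(P)-T)@X*1e3,(np.array(P)-T)@Z*1e3)
f=lambda a,b:(a/8-.5+290,b/8-.5+185)
a=rel(ray("wrist",f(276.5,288),.0645,p)); print("hole from bore edge",a[0]+4.75,a[1])
a=rel(ray("wrist",f(279.5,138),.066,p)); print("hole from lug end",a[0]+17,a[1])
a=rel(ray("wrist",f(279.5,103),.054,p)); print("hole from lug end bottom",a[0]+17)
zf=T[2]-.035; a=rel(ray("wrist",f(280,352),zf+.001,p)); print("foot",a[0]+3.6,a[1],"foot z",zf)
E
```

```text
hole from bore edge 3.1103241302418243 -0.3864927953856914
hole from lug end 2.23067765964049 -0.14424291272138062
hole from lug end bottom 2.4133719736700368
foot 1.1739793497846236 -0.11937647348714966 foot z 0.08088983103483798
```

The zoom shows the foot just short of the hole, which spans x 230–323 in the crop, with the lug end at crop row 138. The foot needs about 0.8 mm more along tool +x.

Call:
send_rows:
  increments:
    - [-1,0.09,0,-0.01,0]
    - [-1,0,0.6,0,0]
    - [-1,0,0.6,0,0]
    - [-1,0,0.2,0,0]
    - [-1,0,0.1,0,0]

```text
time_s: 6.88
ee_pos: [0.4709, 0.0382, 0.1008]
ee_rot: [-1.571, 0.001, -0.05]
force: [-0.7, 0.3, -0.0]
width: 0.148
```

Call:
send_rows:
  increments:
    - [-1,0,0.1,0,0]
    - [-1,0,0.1,0,0]
    - [-1,0,0.1,0,0]
    - [-1,0,0.1,0,0]
    - [-1,0,0.1,0,0]

```text
time_s: 7.3
ee_pos: [0.4713, 0.0382, 0.0963]
ee_rot: [-1.571, -0.0, -0.05]
force: [-1.1, 0.6, -0.2]
width: 0.144
```

Call:
send_rows:
  increments:
    - [-1,0,0.15,0,0]
    - [-1,0,0.15,0,0]
    - [-1,0,0.15,0,0]
    - [-1,0,0.15,0,0]
    - [-1,0,0.1,0,0]

```text
time_s: 7.72
ee_pos: [0.4712, 0.0382, 0.0891]
ee_rot: [-1.571, 0.0, -0.05]
force: [0.7, -1.0, 0.1]
width: 0.14
```

Call:
send_rows:
  increments:
    - [-1,0,0.2,0,0]
    - [-1,0,0.2,0,0]
    - [-1,0,0.2,0,0]
    - [-1,0,0.2,0,0]
    - [-1,0,0.1,0,0]

```text
time_s: 8.13
ee_pos: [0.4712, 0.0382, 0.08]
ee_rot: [-1.571, 0.0, -0.05]
force: [0.0, 0.1, 0.3]
width: 0.143
```

Call:
send_rows:
  increments:
    - [-1,0,0.1,0,0]
    - [-1,0,0.1,0,0]
    - [-1,0,0.1,0,0]
    - [-1,0,0.1,0,0]
    - [-1,0,0.05,0,0]

```text
time_s: 8.55
ee_pos: [0.4712, 0.0382, 0.0757]
ee_rot: [-1.571, 0.0, -0.05]
force: [-0.2, -0.2, -1.2]
width: 0.141
```

Call:
send_rows:
  increments:
    - [-0.6,0,0,0,0]
    - [-0.4,0,0,0,0]
    - [-0.2,0,0,0,0]
    - [-0.1,0,0,0,0]
    - [-0.1,0,0,0,0]

```text
time_s: 8.97
ee_pos: [0.4713, 0.0382, 0.0759]
ee_rot: [-1.571, -0.0, -0.05]
force: [0.0, 0.2, 0.7]
width: 0.448
```

Call:
send_rows:
  increments:
    - [-0.1,0,0,0,0]
    - [-0.1,0,-1,0,0]
    - [-0.1,0,-2,0,0]
    - [-0.1,0,-3,0,0]
    - [-0.1,0,-3,0,0]

```text
time_s: 9.38
ee_pos: [0.4705, 0.0382, 0.1671]
ee_rot: [-1.571, 0.002, -0.05]
force: [2.2, -0.7, 0.5]
width: 0.455
```

Call:
send_rows:
  increments:
    - [0,0,-3,0,0]
    - [0,0,-2,0,0]
    - [0,0,-2,0,0]
    - [0,0,-0.5,0,0]
    - [0,0,0,0,0]

```text
time_s: 9.8
ee_pos: [0.472, 0.0383, 0.2427]
ee_rot: [-1.571, -0.003, -0.05]
force: [0.6, -0.5, -0.0]
width: 0.504
```

```bash
python3 - <<'E'
from h import *
s=st(); p=env.camera_params("wrist"); im=env.capture("wrist"); np.save("p4.npy",p,allow_pickle=True); cv2.imwrite("pics/w4.png",im[:,:,::-1])
a=im[190:350,230:420,::-1]; cv2.imwrite("pics/w4c.png",cv2.resize(a,None,fx=4,fy=3.7,interpolation=2))
print("collar pred",proj(p,[.4715,.038,.070]),"top home",proj(p,[.4715,.038,.106]),"top +2mm",proj(p,[.4715,.038,.108]))
E
```

```text
{'time_s': 9.8, 'ee_pos': [0.472, 0.0383, 0.2427], 'ee_rot': [-1.5706, -0.0033, -0.0498], 'force': [0.6146, -0.4629, -0.0497], 'width': 0.5036}
collar pred [324.14626765 183.19989884] top home [324.1589347  191.36872657] top +2mm [324.1597288  191.88083199]
```

View pics/w4c.png

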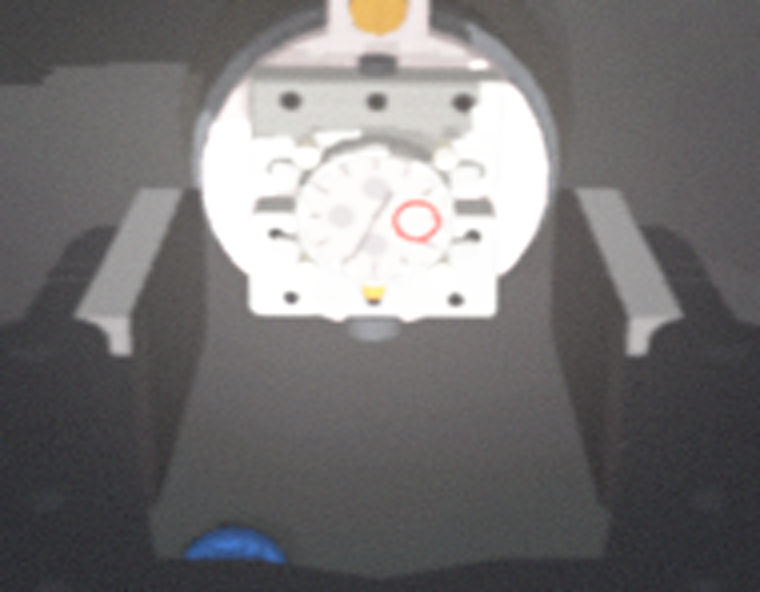

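The picture shows the pin standing in the lug and let go. The lug is still in line with the jaws, and the red ring is centred at about (333.7,249.2).

```bash
python3 - <<'E'
from h import *
p=np.load("p4.npy",allow_pickle=True).item()
r=ray("wrist",(333.75,249.2),.094,p); print("ring",r)
im=cv2.imread("pics/w4.png").astype(int); m=((im[...,2]-im[...,1])>40)&((im[...,2]-im[...,0])>40); m[:230]=0;m[270:]=0
m[:,:315]=0;m[:,355:]=0
ys,xs=np.nonzero(m);print("red box",xs.min(),xs.max(),ys.min(),ys.max(),len(xs)); print("ring2",ray("wrist",((xs.min()+xs.max())/2,(ys.min()+ys.max())/2),.094,p))
y=-.05; ex=np.array([np.cos(y),np.sin(y),0]);ey=np.array([-np.sin(y),np.cos(y),0]); d=r-np.array([.4715,.038,.094]); print("ring rel hole in vise axes (want 62,10.5)",d@ex*1e3,d@ey*1e3)
out=[]
for c in["scene","side"]:
    i=env.capture(c)[:,:,::-1]; q=env.camera_params(c); u,v=proj(q,[.4715,.038,.085]).astype(int); print(c,"collar",proj(q,[.4715,.038,.07]),"top",proj(q,[.4715,.038,.106]),u,v)
    out.append(cv2.resize(i[v-25:v+25,u-25:u+40],None,fx=6,fy=6,interpolation=2))
cv2.imwrite("pics/pin.png",np.hstack(out))
E
```

```text
ring [0.53481997 0.04454582 0.094     ]
red box 328 340 244 255 55
ring2 [0.53516059 0.04478443 0.094     ]
ring rel hole in vise axes (want 62,10.5) 62.91368049313365 9.702314220049479
scene collar [367.34120948 186.66315142] top [368.74740104 175.45865328] 367 182
side collar [266.59434153 208.57979924] top [265.16784152 197.83873891] 266 204
```

View pics/pin.png

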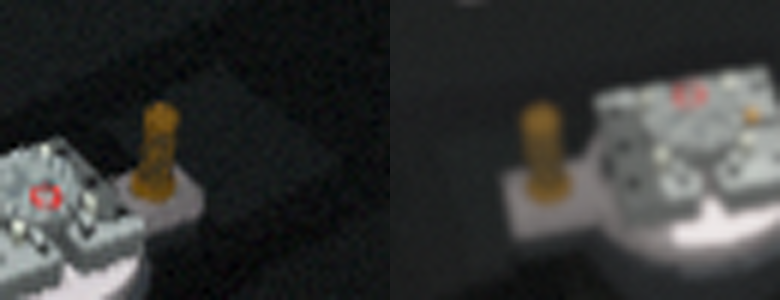

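The pin is home in both views, with its collar flat on the lug. Next is the tester.

Call:
send_rows:
  increments:
    - [0.1,0.36,-0.3,-2.8,0]
    - [0.1,0.36,0,-2.8,0]
    - [0.1,0.36,0,-2.8,0]
    - [0.1,0.36,0,-2.8,0]
    - [0.1,0.36,0,-2.8,0]

```text
time_s: 10.37
ee_pos: [0.4815, -0.1036, 0.2425]
ee_rot: [-1.57, 0.002, -0.05]
force: [-0.2, -0.2, 0.2]
width: 0.545
```

Call:
send_rows:
  increments:
    - [0.1,0.36,0.6,-2.8,0]
    - [0.1,0.36,0.6,-2.8,0]
    - [0.1,0.36,0.6,-2.8,0]
    - [0.1,0.36,0.6,-2.8,0]
    - [0.1,0.36,0.6,-2.8,0]

```text
time_s: 10.78
ee_pos: [0.4924, -0.2443, 0.212]
ee_rot: [-1.57, 0.002, -0.05]
force: [1.1, 0.3, 0.4]
width: 0.55
```

Call:
send_rows:
  increments:
    - [0.1,0,0,0,0.09]
    - [0.1,0,0,0,0.09]
    - [0.1,0,0,0,0.09]
    - [0.1,0,0,0,0]
    - [0.1,0,0,0,0]

```text
time_s: 11.2
ee_pos: [0.4927, -0.243, 0.2127]
ee_rot: [-1.57, 0.002, -0.317]
force: [-0.9, -0.7, -0.6]
width: 0.553
```

```bash
python3 - <<'E'
from h import *
s=st(); p=env.camera_params("wrist"); im=env.capture("wrist"); np.save("p5.npy",p,allow_pickle=True); cv2.imwrite("pics/w5.png",im[:,:,::-1])
print("top pred",proj(p,[.494,-.247,.145]))
for l in ["tester","tester_stand"]:
    for d in env.silhouettes(l,"wrist"): print(l,d["conf"],d["bbox"])
cv2.imwrite("pics/w5c.png",cv2.resize(im[110:300,220:440,::-1],None,fx=3,fy=3,interpolation=2))
E
```

```text
{'time_s': 11.2, 'ee_pos': [0.4927, -0.243, 0.2127], 'ee_rot': [-1.5704, 0.0019, -0.3171], 'force': [-0.8835, -0.7044, -0.6418], 'width': 0.5532}
top pred [319.70652667 218.61781641]
tester 0.7 [308.2, 176.0, 25.0, 62.9]
tester_stand 0.97 [289.1, 147.0, 62.2, 79.4]
```

View pics/w5c.png

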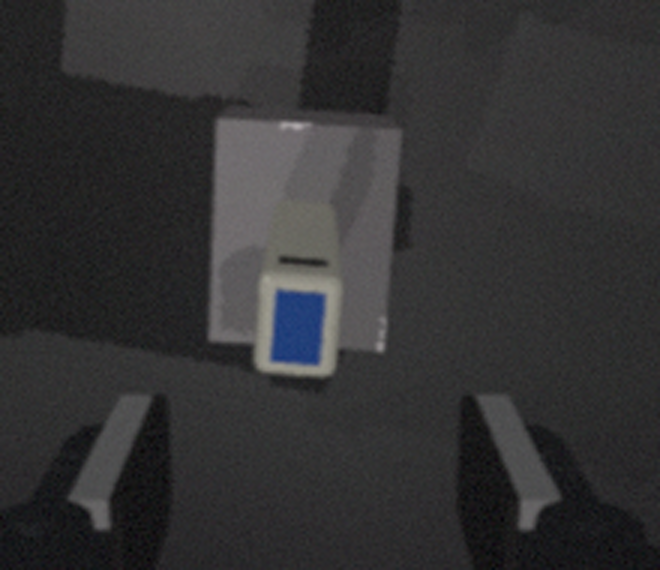

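The picture shows the tester top centred at about (319,218.5), turned about 0.06 rad from the gripper, with the stand beneath it.

Call:
send_rows:
  increments:
    - [0.1,0,0,0,0.06]
    - [0.1,0.3,0,-0.37,0]
    - [0.1,0,1.5,0,0]
    - [0.1,0,2.0,0,0]
    - [0.1,0,2.0,0,0]

```text
time_s: 11.77
ee_pos: [0.4952, -0.2482, 0.1586]
ee_rot: [-1.571, -0.002, -0.377]
force: [0.2, 0.8, -0.4]
width: 0.555
```

Call:
send_rows:
  increments:
    - [0.1,0,2.0,0,0]
    - [0.1,0,2.0,0,0]
    - [0.1,0,1.5,0,0]
    - [0.1,0,1.0,0,0]
    - [0.1,0,0.2,0,0]

```text
time_s: 12.18
ee_pos: [0.494, -0.2475, 0.0902]
ee_rot: [-1.571, 0.002, -0.378]
force: [-0.4, 0.5, 0.3]
width: 0.551
```

Call:
send_rows:
  increments:
    - [0,0,0,0,0]
    - [-0.3,0,0,0,0]
    - [-0.6,0,0,0,0]
    - [-1,0,0,0,0]
    - [-1,0,0,0,0]

```text
time_s: 12.6
ee_pos: [0.4953, -0.2481, 0.0928]
ee_rot: [-1.571, -0.002, -0.38]
force: [-0.1, 1.6, 7.1]
width: 0.225
```

Call:
send_rows:
  increments:
    - [-1,0,0,0,0]
    - [-1,0,0,0,0]
    - [-1,0,-0.5,0,0]
    - [-1,0,-1.0,0,0]
    - [-1,0,-1.5,0,0]

```text
time_s: 13.02
ee_pos: [0.4945, -0.2476, 0.1222]
ee_rot: [-1.571, 0.001, -0.38]
force: [0.3, -1.9, -0.9]
width: 0.228
```

Call:
send_rows:
  increments:
    - [-1,0,-2.2,0,0]
    - [-1,0,-2.5,0,0]
    - [-1,0,-2.5,0,0]
    - [-1,0,-2.2,0,0]
    - [-1,0,-1.2,0,0]

```text
time_s: 13.43
ee_pos: [0.4954, -0.2482, 0.2315]
ee_rot: [-1.571, -0.003, -0.38]
force: [0.8, -0.3, -1.1]
width: 0.229
```

Call:
send_rows:
  increments:
    - [-1,-0.4,0,1.6,0]
    - [-1,-0.7,0,2.8,0]
    - [-1,-0.7,0,2.8,0]
    - [-1,-0.7,0,2.8,0]
    - [-1,-0.7,0,2.8,0]

```text
time_s: 13.85
ee_pos: [0.5123, -0.1159, 0.2289]
ee_rot: [-1.571, -0.001, -0.38]
force: [0.2, -0.8, -0.7]
width: 0.227
```

Call:
send_rows:
  increments:
    - [-1,-0.7,0,2.8,0]
    - [-1,-0.7,0,2.8,0]
    - [-1,-0.7,0,2.8,0]
    - [-1,-0.7,0,2.8,0]
    - [-1,-0.7,0,2.8,0]

```text
time_s: 14.27
ee_pos: [0.5318, 0.0274, 0.2289]
ee_rot: [-1.571, -0.001, -0.38]
force: [1.6, 0.3, -0.9]
width: 0.233
```

Call:
send_rows:
  increments:
    - [-1,-0.3,0,1.2,0]
    - [-1,0,0,0.5,0]
    - [-1,0,0,0,0]
    - [-1,0,0,0,0]
    - [-1,0,0,0,0]

```text
time_s: 14.68
ee_pos: [0.5352, 0.0418, 0.228]
ee_rot: [-1.571, -0.0, -0.381]
force: [0.6, -0.1, -0.3]
width: 0.227
```

Call:
send_rows:
  increments:
    - [-1,-0.12,0.5,0.3,0]
    - [-1,0,1.0,0,0]
    - [-1,0,1.0,0,0]
    - [-1,0,0.7,0,0]
    - [-1,0,0.2,0,0]

```text
time_s: 15.1
ee_pos: [0.5343, 0.0459, 0.1918]
ee_rot: [-1.572, 0.003, -0.38]
force: [-0.6, 0.3, -0.8]
width: 0.225
```

```bash
python3 - <<'E'
from h import *
s=st(); T=np.array(s["ee_pos"]); out=[]
for c in["scene","side","wrist"]:
    i=env.capture(c); cv2.imwrite(f"pics/t_{c}.png",i[:,:,::-1]); q=env.camera_params(c); 
    c0=proj(q,[.535,.045,.105]); u,v=int(c0[0])-25,int(c0[1])-40
    if c=="wrist": u-=10;v-=10
    f=6 if c!="wrist" else 4
    w=45 if c!="wrist" else 67
    h=90 if c!="wrist" else 135
    out.append(cv2.resize(i[v:v+h,u:u+w,::-1],(270,540),interpolation=2))
    print(c,"crop org",u,v,"scale",f,"ring",proj(q,[.535,.045,.094]),"tip pred",proj(q,T-[0,0,.087]),"shoulder",proj(q,T-[0,0,.042]),"top",proj(q,T+[0,0,.053]))
cv2.imwrite("pics/t.png",np.hstack(out)[:, :800])
E
```

```text
{'time_s': 15.1, 'ee_pos': [0.5343, 0.0459, 0.1918], 'ee_rot': [-1.5719, 0.0025, -0.3801], 'force': [-0.5673, 0.3153, -0.8242], 'width': 0.2249}
scene crop org 324 146 scale 6 ring [349.31826246 189.61502374] tip pred [350.0790732  186.25862889] shoulder [351.40952352 171.36498658] top [354.50928556 136.66489582]
side crop org 265 150 scale 6 ring [290.43101795 194.07922536] tip pred [289.81748288 190.6415417 ] shoulder [288.77533707 176.47561134] top [286.33424477 143.29374435]
wrist crop org 288 157 scale 4 ring [323.30318068 203.43355642] tip pred [323.94991951 205.95004649] shoulder [323.88753229 225.52315426] top [323.58747161 319.66295512]
```

View pics/t.png

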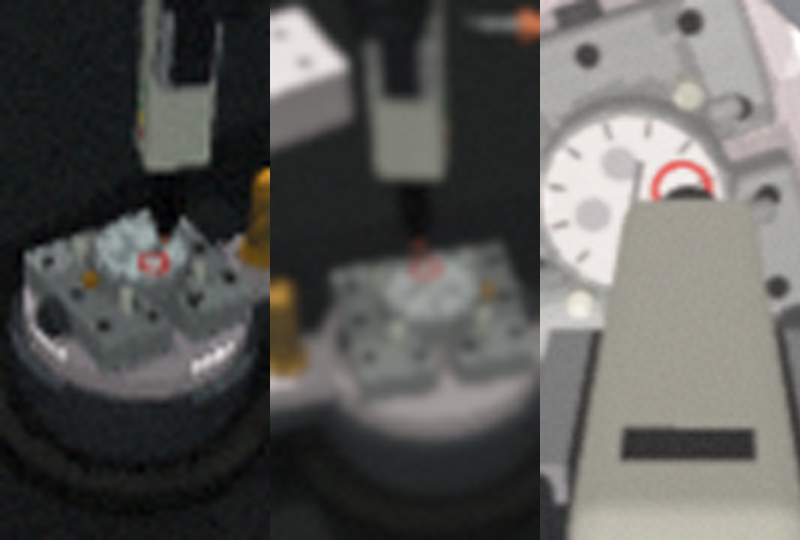

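The composite shows the tester upright over the glass with the tip just above the red ring, at scene about (351,186.5) and side about (290,190.5). The ring sits where I predicted it in both views. I'll pin down the copper tip numerically.

```bash
python3 - <<'E'
from h import *
s=env.get_state(); T=np.array(s["ee_pos"])
for c in["scene","side"]:
    i=cv2.imread(f"pics/t_{c}.png").astype(int); q=env.camera_params(c)
    tp=proj(q,T-[0,0,.087]).round().astype(int); u,v=tp
    r=i[v-9:v+9,u-6:u+8]; print(c,"org",u-6,v-9); red=r[...,2]-(r[...,0]+r[...,1])//2
    print(red)
    print("gray nose"); print(r.sum(2)[:10]//3)
    print("X,Y,Z px/mm",[(proj(q,T-[0,0,.087]+np.eye(3)[k]*.001)-proj(q,T-[0,0,.087])).round(3) for k in range(3)])
E
```

```text
scene org 344 177
[[  1   1  -3  -4   1  -1  -1  -2   0  -3  -5   1  -1  -3]
 [  0   0  -3   0  -2  -3   2  -4   0   6  -1  -2  -1  -2]
 [ -5  -2   0  -1  -1  -6   1   0  -2   0   2  -2   0  -5]
 [ -3   0  -2   2  -4  -4   1  -2  -1   2  -1  -4  -6  -4]
 [ -2  -2  -3  -4  -4  -3   0  -3  -2  -1  -2  -2  -3  -5]
 [-11  -6  -9 -10  -4  -6   0  -1   1   4  -6  -4  -4  -4]
 [-11 -10 -10 -11 -10  -9  -2  -2  -1  -3  -6  -5  -3  -1]
 [-11 -12 -11 -11 -12 -11  -4   2  -3  -7  -4  -5  -5  -4]
 [-12 -12 -12  -8 -11 -11   2  36   2 -11  -7  -6  -3  -5]
 [-12 -15  -9 -11 -11 -12  -1  32  -8 -12  -8  -7  -7  -5]
 [-11 -10 -11 -12 -11   6  -4   1  -9 -12  -8  -6  -2  -1]
 [-14 -10  -9  43  47  48  60  81  -4 -10 -12  -6  -5  -3]
 [-14 -14 -10  81  20  10  18  87  18 -11  -8  -2  -1  -1]
 [-13 -10 -10  68  69  22  39 110  20  -7  -5  -6   0   0]
 [ -7  -8 -13   5  32  32  44  46   0  -5  -5  -3   2  -2]
 [ -4  -6  -9 -11  -6   7   6  -4  -4  -3  -3  -6  -5  -3]
 [ -2  -5  -7  -8  -3  -3  -3  -4  -4  -2  -2  -4  -6  -3]
 [ -2   1  -2  -6  -2  -6  -4  -6  -2  -4  -4  -6  -5   0]]
gray nose
[[ 11  16
[... 1344 characters left out ...]
26  4 -4 -3 -3]
 [-1 -2 -2  2 15 26 26 25 24 13  0 -2 -2 -3]
 [-1 -3 -2 -2  2  9 11  8  5  0 -4 -4 -2 -2]
 [-2 -3 -3 -4 -4 -2  0 -1 -2 -3 -4 -4 -4 -3]]
gray nose
[[34 30 25 18 17 19 18 26 34 33 32 35 32 31]
 [33 30 23 16 13 11 18 26 29 32 31 34 33 35]
 [35 30 24 17 17 14 15 22 30 33 32 34 32 32]
 [34 33 24 16 16 13 15 21 28 29 31 33 31 31]
 [34 31 27 17 15 15 14 20 26 31 30 31 29 29]
 [31 29 24 18 11 12 18 19 27 28 30 31 29 30]
 [28 29 25 20 15 15 18 21 27 29 29 30 29 29]
 [30 28 26 24 18 13 18 23 28 29 31 29 30 29]
 [30 28 28 25 22 25 29 27 29 31 31 30 31 31]
 [28 29 30 30 36 43 42 35 31 32 34 37 41 48]]
X,Y,Z px/mm [array([ 0.397, -0.085]), array([-0.104, -0.26 ]), array([-0.022, -0.306])]
```

Call:
send_rows:
  increments:
    - [-1,0.18,0,-0.11,0]
    - [-1,0,0.3,0,0]
    - [-1,0,0.2,0,0]
    - [-1,0,0.1,0,0]
    - [-1,0,0,0,0]

```text
time_s: 15.67
ee_pos: [0.5365, 0.0444, 0.1876]
ee_rot: [-1.571, 0.0, -0.38]
force: [0.2, -0.2, -0.4]
width: 0.229
```

```bash
cat > look.py <<'E'
from h import *
import sys
s=st(); T=np.array(s["ee_pos"]); out=[]
for c in["scene","side","wrist"]:
    i=np.mean([env.capture(c).astype(float) for _ in range(3 if c!="wrist" else 1)],0)[:,:,::-1]; q=env.camera_params(c)
    c0=proj(q,[.535,.045,.098]); w=22 if c!="wrist" else 50
    u,v=int(c0[0])-w//2,int(c0[1])-w//2
    out.append(cv2.resize(i[v:v+w,u:u+w],(264,264),interpolation=cv2.INTER_CUBIC).clip(0,255))
    print(c,"org",u,v,"ring px in crop",((proj(q,[.535,.045,.094])-[u,v]+.5)*264/w).round(1))
    if c!="wrist":
        r=i[v:v+w,u:u+w]; print((r[...,2]-(r[...,0]+r[...,1])/2).round().astype(int)[5:,4:18])
cv2.imwrite(sys.argv[1],np.hstack(out))
E
python3 look.py pics/t2.png
```

```text
{'time_s': 15.6667, 'ee_pos': [0.5365, 0.0444, 0.1876], 'ee_rot': [-1.5709, 0.0002, -0.3798], 'force': [0.1691, -0.1611, -0.4244], 'width': 0.229}
scene org 338 177 ring px in crop [141.8 157.4]
[[ -2  -4 -11  -8  -9  -8  -3   2   0  -4  -2  -2  -6  -5]
 [ -9  -9 -14 -10 -12 -11  -1  -3   0   0  -3  -5  -5  -4]
 [-11 -10 -12 -11 -10 -11  -6  -2   0  -2  -6  -7  -3  -4]
 [ -9 -11 -14 -13 -13 -11  -5   0   1  -3 -11 -11  -7  -6]
 [-10 -10 -12 -15 -13 -10  -9   5  10  -8 -11 -13  -8  -6]
 [-10 -10 -13 -12 -11 -11 -12  39  38  -9 -10 -11 -10  -5]
 [-12 -12 -13 -12  -9  42  47  55  76  65  -6 -11 -12  -6]
 [-12 -14 -15 -13 -10  80  21   9  17  74  16  -9  -9  -4]
 [ -9 -12 -10 -11 -11  66  68  22  34  99  20  -8  -5  -4]
 [ -5  -6  -9  -9 -12   5  33  32  44  42   1  -4  -5  -5]
 [ -4  -6  -7  -8 -10 -10  -8   8   4  -6  -6  -4  -5  -3]
 [ -5  -4  -5  -5  -6  -6  -4  -7  -5  -4  -4  -4  -4  -4]
 [ -5  -3  -1  -2  -3  -4  -4  -4  -4  -4  -5  -4  -6  -4]
 [ -5  -2   0   2  -3  -4  -5  -4  -4  -5  -6  -5  -5  -3]
 [ -6  -3  -1   1  -3  -6  -5  -4  -4  -5  -4  -5  -5  -3]
 [ -5  -6   0   0  -
[... 377 characters left out ...]
2 -1 -1 -2  0  6 16 15  4 -1 -2 -2  0]
 [-2 -1 -2 -2  0  8 20 30 26 14  4 -2 -2  0]
 [ 0 -1 -3 -4  1 18 31 31 31 29 16  0 -4 -2]
 [ 1  0 -3 -4  2 24 32 22 25 38 28  3 -4 -3]
 [ 1  0 -3 -3  3 24 34 24 27 38 25  3 -4 -3]
 [ 1 -2 -3 -2  1 14 26 25 25 23 12  0 -3 -3]
 [ 0 -2 -3 -3 -2  2  8 10  8  4  0 -4 -4 -4]
 [-1 -2 -3 -4 -4 -5 -2  0 -1 -2 -3 -4 -5 -4]
 [-2 -2 -3 -4 -5 -5 -4 -3 -3 -4 -3 -3 -3 -3]
 [-2 -2 -3 -4 -4 -3 -3 -3 -4 -4 -4 -3 -2 -3]
 [-1 -2 -2 -2 -2 -2 -3 -2 -4 -5 -4 -4 -3 -3]
 [-1 -1 -1 -2 -2 -2 -2 -2 -3 -3 -3 -3 -3 -2]]
wrist org 299 179 ring px in crop [137.1 128.7][ WARN:0@7.946] global loadsave.cpp:1063 imwrite_ Unsupported depth image for selected encoder is fallbacked to CV_8U.
```

View pics/t2.png

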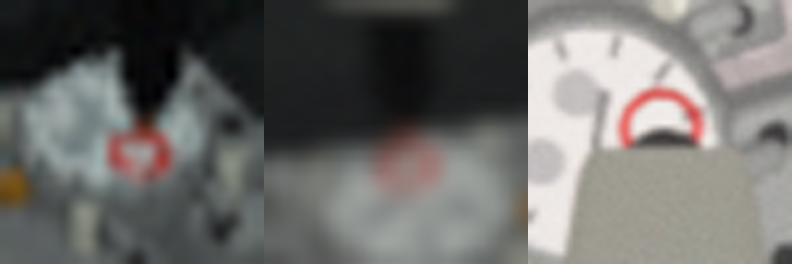

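The view shows the tip above the ring, centred in both fixed cameras to within about 0.3 px. In the wrist view the nose is about 0.5 mm off the ring's centre line. Lowering slowly.

Call:
send_rows:
  increments:
    - [-1,0,0.1,-0.04,0]
    - [-1,0,0.1,0,0]
    - [-1,0,0.1,0,0]
    - [-1,0,0.1,0,0]
    - [-1,0,0.05,0,0]

```text
time_s: 16.43
ee_pos: [0.5364, 0.044, 0.1831]
ee_rot: [-1.571, 0.0, -0.38]
force: [0.1, -0.2, -0.2]
width: 0.226
```

Call:
send_rows:
  increments:
    - [-1,0,0.05,0,0]
    - [-1,0,0.05,0,0]
    - [-1,0,0.05,0,0]
    - [-1,0,0,0,0]
    - [-1,0,0,0,0]

```text
time_s: 16.85
ee_pos: [0.5365, 0.0441, 0.1818]
ee_rot: [-1.571, -0.0, -0.38]
force: [-0.3, -0.1, -1.2]
width: 0.23
```

Call:
send_rows:
  increments:
    - [-1,0,0.05,0,0]
    - [-1,0,0.05,0,0]
    - [-1,0,0,0,0]
    - [-1,0,0,0,0]
    - [-1,0,0,0,0]

```text
time_s: 17.27
ee_pos: [0.5365, 0.0441, 0.1808]
ee_rot: [-1.571, -0.0, -0.38]
force: [0.1, 0.1, 1.2]
width: 0.226
```

Call:
send_rows:
  increments:
    - [-1,0,0.05,0,0]
    - [-1,0,0.05,0,0]
    - [-1,0,0,0,0]
    - [-1,0,0,0,0]
    - [-1,0,0,0,0]

```text
time_s: 17.68
ee_pos: [0.5365, 0.044, 0.1798]
ee_rot: [-1.571, -0.0, -0.38]
force: [-0.5, -0.6, 1.7]
width: 0.222
```

```bash
cat > f.py <<'E'
from h import *
F=[]
for k in range(8): env.capture("scene"); s=env.get_state(); F.append(list(s["force"])+[s["ee_pos"][2]])
F=np.array(F); print(F.mean(0).round(3),F.std(0).round(2),s["time_s"])
E
python3 f.py; python3 look.py pics/t3.png 2>/dev/null | cut -c1-90
```

```text
[-0.111 -0.217  1.382  0.18 ] [0.41 0.2  0.48 0.  ] 18.0833
{'time_s': 18.0833, 'ee_pos': [0.5365, 0.044, 0.1798], 'ee_rot': [-1.5708, -0.0, -0.3798],
scene org 338 177 ring px in crop [141.8 157.4]
[[ -3  -3 -11  -8 -11  -8  -3  -1  -3   0  -2  -4  -5  -4]
 [ -7  -9 -12 -10 -12 -10  -4   1   1   0   0  -5  -4  -4]
 [ -9 -10 -12 -12  -9  -8  -1   0  -3  -4  -2  -6  -5  -4]
 [-11 -11 -13 -14 -12  -6  -2   0  -2   2  -6 -12  -6  -5]
 [-11 -11 -12 -14 -14  -9  -1   1  -2   1  -6 -11  -8  -5]
 [-10 -10 -11 -12 -10 -11  -5  -5   0  -1 -10 -10 -12  -5]
 [-12 -13 -12 -13 -11  43  24   4   0  61  -8 -10 -11  -5]
 [-12 -15 -16 -14 -11  80   4  36  33  62  16 -10  -8  -5]
 [-10 -11 -11 -10 -11  66  69  43  49 102  19  -8  -6  -4]
 [ -6  -7 -10  -9 -12   7  33  31  39  42   1  -6  -4  -4]
 [ -6  -6  -6  -7  -9 -11  -9   6   6  -5  -5  -5  -4  -4]
 [ -3  -5  -3  -3  -5  -5  -5  -4  -5  -5  -5  -3  -3  -4]
 [ -4  -4  -1   1  -4  -6  -6  -4  -4  -6  -4  -6  -5  -3]
 [ -5  -2  -1   0  -3  -5  -6  -6  -5  -4  -5  -4  -4  -2]
 [ -4  -4   0  -1  -3  -4  -5  -4  -4  -5  -4  -5  -4  -1]
 [ -4  -5   0   
[... 263 characters left out ...]
-2  0 -1 -2 -2 -2 -2]
 [-3 -2 -2 -1 -2 -1  1  0 -2  0 -1 -2 -2 -1]
 [-2 -2 -1 -2 -1  0 -1  0 -1 -1 -2 -2 -1  0]
 [-2 -1 -2 -1 -1  0  0 -1 -1 -2 -2 -3 -1 -1]
 [-1 -2 -1 -2 -1  6  9  5  3  4  2 -2 -3  0]
 [-1 -1 -2 -4  0 15 24 16 15 21 14  1 -4 -2]
 [ 1  0 -3 -4  2 23 36 27 29 40 27  3 -4 -3]
 [ 1  0 -3 -3  4 25 40 35 38 42 26  3 -4 -3]
 [ 1 -1 -3 -2  1 14 28 28 27 24 12  0 -4 -3]
 [ 0 -2 -2 -3 -2  2  8 11  8  4  0 -3 -4 -4]
 [-1 -2 -3 -4 -3 -4 -1 -1 -1 -2 -3 -3 -5 -4]
 [-2 -2 -3 -4 -5 -5 -4 -2 -3 -4 -4 -3 -3 -4]
 [-2 -2 -3 -4 -4 -4 -3 -3 -4 -4 -3 -3 -2 -3]
 [-2 -1 -2 -3 -3 -3 -2 -3 -4 -4 -4 -4 -3 -3]
 [-1 -2 -1 -2 -2 -2 -2 -2 -2 -3 -3 -3 -3 -2]]
wrist org 300 182 ring px in crop [134.8 127.9]
```

View pics/t3.png

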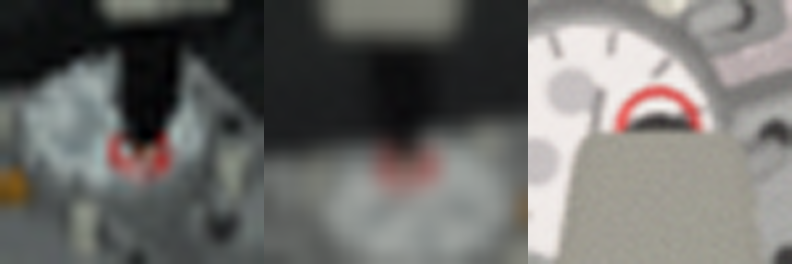

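The view shows the copper tip in the middle of the red ring from both fixed cameras. The averaged push is about 2.1 N (1.38 N plus a 0.7 N weight offset), so the tip is in about 1.2 mm. I'll press 0.5 mm more to get to the middle of its travel.

Call:
send_rows:
  increments:
    - [-1,0,0.05,0,0]
    - [-1,0,0,0,0]
    - [-1,0,0,0,0]
    - [-1,0,0,0,0]
    - [-1,0,0,0,0]

```text
time_s: 18.85
ee_pos: [0.5365, 0.044, 0.1793]
ee_rot: [-1.571, -0.0, -0.38]
force: [0.1, -0.5, 2.7]
width: 0.226
```

```bash
python3 f.py; python3 f.py
```

```text
[0.147 0.196 1.648 0.179] [0.51 0.5  0.44 0.  ] 19.25
[-0.072  0.224  2.03   0.179] [0.47 0.49 0.54 0.  ] 19.65
```

```bash
python3 -c "
from rig import env
print(env.hand_in())"
```

```text
the job is handed in; nothing more can be done
None
```

The job is handed in, and my last checks indicate both parts were done in the order asked, at about 20 s of the 58 s allowed.

- **Lock pin:** it went through the lug into the ear with almost no contact force, and I let go of it before touching the tester. Both fixed cameras then showed its collar flat on the lug. I did not look at it again after that.
- **Tester:** it is still gripped with the tool upright over the watch glass. The scene and side cameras showed the copper tip near the middle of the red ring. I pressed 0.5 mm further after that picture and did not look again.
- **Push on the glass:** the averaged force was about 2.5 N after allowing for the tester's weight. That puts the tip about 1.7 mm into its 4 mm travel.
- **Other things:** the loupe, brass ring, screwdriver, tin and pink look-alike were never approached.

**Where the checks disagreed:** my first estimates of the tip's offset from the ring, from the fixed cameras and from the wrist camera, differed by about 2–3 mm. I corrected the position from close by, and by contact the fixed cameras showed the tip within about 1 mm of the ring's centre. Single force readings scatter by about 0.5 N, so the 1.7 mm is an estimate.

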